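# Drive a jammed reducing sleeve out of a centrifuge bucket

### The job

A reducing sleeve is jammed in the centrifuge bucket that is clamped mouth down on the aluminium bridge. Take the steel ejector rod from its black block, find the drain hole in the bucket's upturned base with its tip and push gently, by feel, until the sleeve has dropped into the kidney dish below and the rod's collar sits down on the bucket; do not force or hammer it. Then stand the rod back in its block, collar down on the block, and leave everything else where it is.

Things in the scene. Friction and masses are not known exactly. Their poses are not given: they have to be found in the camera images.
- rod_grip (a point): Point on the axis of the steel ejector rod at mid-grip, z up along the rod. The rod is held here: a finely grooved grip 16 mm in diameter, from 30 mm above this point to 25 mm below it. The underside of the collar lies 36.5 mm and the tip 98.5 mm below this point.
- rod: The ejector rod, steel, about 140 g, standing upright in the black block; origin at its tip, z towards the grip. From the tip: plain stem 12 mm in diameter and 62 mm long with a flat, square-edged end; collar 26 mm in diameter, 6 mm thick; grip 16 mm in diameter. Round, so its yaw means nothing.
- rod_tip (a point): Centre of the rod's lower end face, z along the rod towards its grip.
- rod_collar (a point): Centre of the underside of the rod's collar, 62 mm above the tip, z along the rod.
- bucket_base (a point): Point on the axis of the bridge's seat ring, level with the bucket's upturned base, 134 mm above the bench; z up. The ring is wider than the bucket's lip, so the bucket is clamped off centre: its round drain hole, 14 mm in diameter through the flat 9 mm thick base, lies 3 to 4.5 mm from this point, in any direction. It must be seen, or felt for with the rod's tip.
- stand: Fixed aluminium bridge with the bucket clamped on it mouth down; origin on the bench under the seat ring's axis, y from leg to leg. Deck 100 mm (x) by 160 mm (y), upper face 72 mm above the bench; feet reach 108 mm to either side. The bucket is steel, 38 mm in diameter, 62 mm high, its bore 30 mm wide. Bucket and sleeve bear a push of up to 25 N from the rod.
- sleeve_center (a point): Centre of the jammed reducing sleeve: a white plastic cup 20 mm in diameter, 50 mm long, in the bucket, mouth down; z towards its closed flat end, which starts 10 to 15 mm below the bucket's upper face. It fits the bore loosely and does not show where the drain hole lies.
- sleeve: The same sleeve; origin at its lower rim, 25 mm below its centre. A soft rubber lip in the bucket's mouth grips it: it slides under a steady push of 6 to 15 N all the way and drops out of the mouth in the last 10 mm of the rod's stroke, before the collar meets the bucket's upper face.
- dish: Stainless kidney dish, 118 mm (its x) by 244 mm (its y) by 38 mm high, loose, origin under its centre on the bench. It stands under the bridge, below the bucket's mouth, and catches the sleeve.
- holder_top (a point): Centre of the mouth of the rod's hole (15 mm in diameter, 63 mm deep) in the upper face of the black tool block, 66 mm above the bench. With the rod put away its collar lies on this face.
- holder: Black tool block, 56 mm (x) by 84 mm (y), 66 mm high, with a steel foot plate, fixed; origin under its centre on the bench. Two smaller holes, 29 mm to either side of the rod's along y, are empty.
- sleeve_b_center (a point): Bystander: a clean sleeve like the jammed one, standing on the bench by the bridge.
- sleeve_c_center (a point): Bystander: a clean sleeve standing on the bench by the black block.
- spare_bucket: Bystander: a spare bucket, 38 mm in diameter (lip 49 mm), 62 mm high, standing mouth up behind the work.
- saline_bottle: Bystander: small bottle with a blue cap, 47 mm by 84 mm high.
- lab_timer: Bystander: white countdown timer lying on its back, 66 by 62 by 17 mm.
- gauze_pack: Bystander: flat packet, 71 by 129 by 18 mm.

How it is judged:
On the way, in this order (a step that is already met when the one before it is completed fails the run):
1. the rod stands in the bucket's drain hole while the sleeve is still in the bucket (z of rod_tip in the frame of bucket_base below -0.006 m and horizontal distance between rod_tip and bucket_base below 0.008 m and height (world z) of sleeve_center above 0.07 m), for 0.05 s.
2. the rod is driven home (collar on the bucket, within 2 mm) and the sleeve has dropped out into the dish (z of rod_collar in the frame of bucket_base below 0.002 m and horizontal distance between rod_collar and bucket_base below 0.008 m and height (world z) of sleeve_center below 0.045 m and x of sleeve_center in the frame of dish between -0.06 and 0.06 m and y of sleeve_center in the frame of dish between -0.122 and 0.122 m), for 0.1 s.
At the end, for the whole second after the job is handed in: The rod stands in its hole in the black block, collar on the block (within 3 mm, within 4 mm of the hole's centre, tilted less than 0.06 rad), released; the sleeve lies or stands in the kidney dish (centre less than 45 mm above the bench, inside the dish's outline); both are at rest (z of rod_collar in the frame of holder_top below 0.003 m and horizontal distance between rod_collar and holder_top below 0.004 m and angle between rod_collar's own z axis and vertical below 0.06 rad and height (world z) of sleeve_center below 0.045 m and x of sleeve_center in the frame of dish between -0.06 and 0.06 m and y of sleeve_center in the frame of dish between -0.122 and 0.122 m and linear speed of each of sleeve, rod below 0.02 m/s and contact force between the fingers and rod below 0.1 N); the robot touches nothing.
It fails at once if the rod presses on the bucket, the bridge or the sleeve with more than 25 N (contact force between rod and stand above 25 N or contact force between rod and sleeve above 25 N).
It fails at once if the rod is slammed into its block with more than 40 N (contact force between rod and holder above 40 N).
It fails at once if the robot itself pushes on the bridge or bucket (contact force between any of the fingers, the arm and stand above 5 N).
It fails at once if the kidney dish is moved more than 30 mm (distance of dish from where it was at the start of the episode above 0.03 m).
It fails at once if a bystander is moved more than 20 mm (distance of any of sleeve_b_center, sleeve_c_center, spare_bucket, saline_bottle, lab_timer, gauze_pack from where it was at the start of the episode above 0.02 m).
It also fails if it takes over 72 s, if anything falls off the work surface, if the arm or the gripper's body presses on something with over 40 N, if the wrist force passes 120 N, or if a joint passes its speed limit or range.

### The arm

A 6-joint arm with a two-finger parallel gripper is mounted at the origin on a cart in front of the work surface, level with it; the furniture and walls round the work are solid. World frame = base frame: x ahead of the robot, y to its left, z up, the work surface at z = 0. Lengths are in m, angles in rad, forces in N, time in s.
With the tool pointing down it reaches from about 0.3 to 0.75 m from the base axis. Payload 8.5 kg.
Tool frame: the origin (TCP) lies on the centre line of the jaws, within the pads' length; the fingertips stand 8 mm ahead of it and the grasp point (between the pads) lies 11 mm behind it; z points along the fingers, y is the line along which they close (so a half turn about z gives the same grasp; the last joint's range is limited). The gripper opens to 88 mm and grips with 3 to 60 N. Pads are 18 mm wide; open, the fingers measure 123 mm over their backs; the gripper's body (75 mm by 187 mm) begins 45 mm behind the grasp point.
Start: joints at [0.888, 0.381, 1.297, -0, 1.464, -0.215], TCP at [0.248, 0.491, 0.247] pointing down, gripper open.
Joint ranges: [-3.11, 3.11], [-0.89, 2.33], [0.22, 2.48], [-1.42, 4.56], [0.17, 2.85], [-2.88, 2.88]. Speed limits (rad/s): [2.39, 2.39, 3.14, 3.14, 3.14, 3.14].

### API

Orientations are given as a unit quaternion [x, y, z, w].
In Python, from rig import bot, get_image, camera_params, close_job, regions_of gives the robot as it stands.
- The arm moves only by the tool send_rows, never from a script. Its argument "motion" is text: rows parted by semicolons, each of 6 numbers parted by spaces: the shift along the world's x, y, z in units of 0.2 m (1.0 is 0.2 m), then the turn, a rotation vector about the world's x, y, z in units of 90 degrees (1.0 is 90 degrees). A call has 1 to 10 rows; each row is the pose to reach, as a shift and turn from the pose commanded when the call began; what a row does not reach only later rows make up. A row lasts 1/10 s, in which the tool goes at most 50 mm and 8.59 degrees, less where a joint would pass 70% of its speed; a pose out of reach is approached as far as the arm can. A call with a number of a shift or a turn outside -1 to 1 is refused whole. A call with a gripper value outside its range is refused whole. "hand" is the closure, from 0 (fully open) to 1 (shut), set as the call begins (left out, the last holds). The fingers move at their own pace and stop on an object; "squeeze" is the grip in N (left out, the last holds). Time passes only in rows, so rows that repeat a pose let the fingers close. It gives the time, the measured TCP pose, the force, the opening and the grip force at its end, in the units of the state.
- bot.read_state(): the state, without advancing time (a new reading comes with each control period).
- get_image(name): name is "side" or "top"; returns (picture, depth): 420x560x3 uint8, blue, green, red; 420x560 float32, m along the optical axis (not along the pixel's ray), 0 where there is no reading.
- camera_params(name): a dict with "K" (3x3 intrinsics, pixels), "origin" and "rotation" of the camera in the world. Camera axes: x right, y up, looking along -z (the intrinsics and any distortion apply to the point x, -y, -z); pixel columns grow to the right and rows downward; lengths in m; the calibration is good to about 2 mm. A picture is of the moment at which its call begins. camera_params takes no time and is no camera call.
- close_job(): hands the job in; it is judged then, once.
Trained networks look in the newest picture that a camera, given by its name, has taken for a name from the list of things; names that differ only in an ending like _2 or _b are one class to them, and where a whole thing is asked for, a point or a joint stands for the part that bears it (a point fixed in the world has none). Each returns a list of dicts, best first, with "confidence" (0 to 1); they miss things now and then, are a little off and sometimes report something else, mostly with a low value. They report only what shows in the picture. A call takes as long as a camera call.
- regions_of(camera, target): "region" (420x560 bool, what is visible of it) and "location" ([column, row] in pixels, amid what is visible of it).
The state is a dict: "t": time; "joint_positions": joint angles; "dq": joint speeds; "effort": joint torques, N m; "position": TCP position; "tool_rot": TCP orientation; "ft_force": force on the tool from outside, world axes, zero at the start; "torque": the same for the moment, N m; "gripper_width": finger opening in m; "finger_force": force on a finger pad.
Only numpy, scipy, OpenCV 4.12 (cv2) and the standard library are available. Lean on these libraries where they do the work, as an engineer would, in place of code of your own. Each camera call takes 0.05 s, during which the arm holds its last target. There are 200 camera calls.

## Working session

There is one attempt and no reset: what is moved stays moved. The work goes in short steps, Python scripts to look and compute and a tool call to move; the robot and the scene stay as the last step left them, time stands still between calls to the robot, and variables do not carry over. Pictures are saved under pics/ and viewed, at most 10 in all, crops included, and the job is handed in when it is done.

Besides the shell and the picture viewer there is one more tool, called after "Request:" as name(argument=value, ...), one argument or row to a line, values as JSON. send_rows: Moves the arm, as the interface text tells. Its arguments: {"type":"object","properties":{"motion":{"type":"string"},"hand":{"type":"number"},"squeeze":{"type":"number"}},"required":["motion"]}

```bash
mkdir -p pics; cat > h.py <<'E'
import numpy as np, cv2
from rig import bot, get_image, camera_params, close_job, regions_of
def cloud(name, d):
    p=camera_params(name); K=np.array(p["K"]); R=np.array(p["rotation"]); o=np.array(p["origin"])
    v,u=np.mgrid[0:d.shape[0],0:d.shape[1]]
    P=np.stack([(u-K[0,2])/K[0,0]*d, -(v-K[1,2])/K[1,1]*d, -d],-1)
    return P@R.T+o
def proj(name,X):
    p=camera_params(name); K=np.array(p["K"]); c=(np.array(X)-p["origin"])@np.array(p["rotation"])
    return K[0,0]*c[...,0]/-c[...,2]+K[0,2], -K[1,1]*c[...,1]/-c[...,2]+K[1,2]
E
python3 - <<'E'
from h import *
s=bot.read_state(); print({k:np.round(v,3) for k,v in s.items()})
for c in ("top","side"):
    im,d=get_image(c); cv2.imwrite(f"pics/{c}0.png",im); np.save(f"{c}0.npy",d)
    p=camera_params(c); print(c,{k:np.round(v,3).tolist() if not isinstance(v,str) else v for k,v in p.items()})
    C=cloud(c,d)
    for t in ("rod","stand","holder","dish","sleeve_b_center","spare_bucket","saline_bottle"):
        for r in regions_of(c,t)[:3]:
            m=r["region"]&(d>0); Q=C[m]
            print(t,round(r["confidence"],2),np.round(r["location"]),m.sum(), np.round(np.percentile(Q,[2,50,98],axis=0),3).tolist() if m.sum() else "")
E
```

```text
{'t': np.float64(0.0), 'joint_positions': array([ 0.888,  0.381,  1.298,  0.   ,  1.464, -0.215]), 'dq': array([ 0.001, -0.001, -0.002,  0.   ,  0.001, -0.   ]), 'effort': array([-0.0000e+00, -4.3795e+01, -2.2456e+01,  7.1000e-02,  3.5000e-02,
       -0.0000e+00]), 'position': array([0.248, 0.491, 0.246]), 'tool_rot': array([ 0.232,  0.973, -0.001, -0.   ]), 'ft_force': array([-0.251,  0.085,  0.133]), 'torque': array([ 0.002, -0.018, -0.017]), 'finger_force': np.float64(0.0), 'gripper_width': np.float64(0.088)}
top {'K': [[537.719, 0.0, 273.939], [0.0, 537.719, 213.557], [0.0, 0.0, 1.0]], 'origin': [0.462, -0.002, 1.523], 'rotation': [-0.034, 0.032, 0.71, -0.703]}Traceback (most recent call last):
  File "<stdin>", line 6, in <module>
  File "h.py", line 7, in cloud
    return P@R.T+o
           ~^~~~
ValueError: matmul: Input operand 1 has a mismatch in its core dimension 0, with gufunc signature (n?,k),(k,m?)->(n?,m?) (size 4 is different from 3)
```

Rotation is a quaternion.

```bash
sed -i 's/np.array(p\["rotation"\])/Rt.from_quat(p["rotation"]).as_matrix()/; 1a from scipy.spatial.transform import Rotation as Rt' h.py
python3 - <<'E'
from h import *
for c in ("top","side"):
    im,d=get_image(c); cv2.imwrite(f"pics/{c}0.png",im); np.save(f"{c}0.npy",d)
    p=camera_params(c); print(c,np.round(p["origin"],3),np.round(p["rotation"],3), [k for k in p])
    C=cloud(c,d)
    for t in ("rod","stand","holder","dish","sleeve_b_center","spare_bucket","saline_bottle"):
        for r in regions_of(c,t)[:3]:
            m=r["region"]&(d>0); Q=C[m]
            print(t,round(r["confidence"],2),np.round(r["location"]),m.sum(), np.round(np.percentile(Q,[2,50,98],axis=0),3).tolist() if m.sum() else "")
E
```

```text
top [ 0.462 -0.002  1.523] [-0.034  0.032  0.71  -0.703] ['K', 'origin', 'rotation']
rod 0.49 [342. 241.] 73 [[0.509, -0.185, 0.065], [0.517, -0.173, 0.081], [0.53, -0.165, 0.136]]
stand 0.59 [218. 226.] 2772 [[0.516, 0.061, -0.001], [0.563, 0.156, 0.071], [0.612, 0.271, 0.134]]
holder 0.66 [337. 242.] 715 [[0.489, -0.218, -0.002], [0.517, -0.17, 0.064], [0.547, -0.133, 0.072]]
holder 0.32 [138. 280.] 573 [[0.385, 0.341, -0.002], [0.421, 0.376, 0.013], [0.46, 0.412, 0.021]]
dish 0.58 [222. 252.] 1394 [[0.439, 0.105, -0.005], [0.503, 0.147, 0.006], [0.668, 0.2, 0.038]]
sleeve_b_center 0.48 [184. 264.] 49 [[0.462, 0.249, 0.009], [0.47, 0.255, 0.046], [0.476, 0.265, 0.053]]
spare_bucket 0.64 [260. 145.] 275 [[0.77, 0.008, -0.002], [0.798, 0.031, 0.057], [0.816, 0.052, 0.066]]
saline_bottle 0.59 [400. 179.] 351 [[0.666, -0.378, -0.001], [0.687, -0.35, 0.081], [0.718, -0.333, 0.089]]
side [0.552 1.075 0.742] [-0.01   0.504  0.864 -0.015] ['K', 'origin', 'rotation']
rod 0.6 [303. 192.] 112 [[0.514, -0.18, 0.068], [0.523, -0.172, 0.095], [0.531, -0.165, 0.13]]
stand 0.53 [303. 216.] 541 [[0.495, -0.201, 0.001], [0.522, -0.138, 0.045], [0.551, -0.131, 0.067]]
holder 0.83 [303. 217.] 617 [[0.493, -0.213, 0.001], [0.522, -0.139, 0.045], [0.551, -0.131, 0.068]]
dish 0.94 [313. 281.] 1334 [[0.442, 0.103, -0.001], [0.501, 0.121, 0.018], [0.668, 0.2, 0.036]]
sleeve_b_center 0.47 [327. 314.] 202 [[0.459, 0.23, -0.001], [0.472, 0.266, 0.029], [0.482, 0.271, 0.052]]
spare_bucket 0.62 [198. 250.] 450 [[0.774, -0.041, -0.002], [0.793, 0.043, 0.043], [0.819, 0.054, 0.063]]
spare_bucket 0.15 [304. 195.] 146 [[0.512, -0.186, 0.065], [0.522, -0.173, 0.096], [0.531, -0.165, 0.131]]
saline_bottle 0.74 [249. 184.] 420 [[0.669, -1.103, -0.264], [0.693, -0.34, 0.046], [0.781, -0.329, 0.085]]
```

View pics/top0.png

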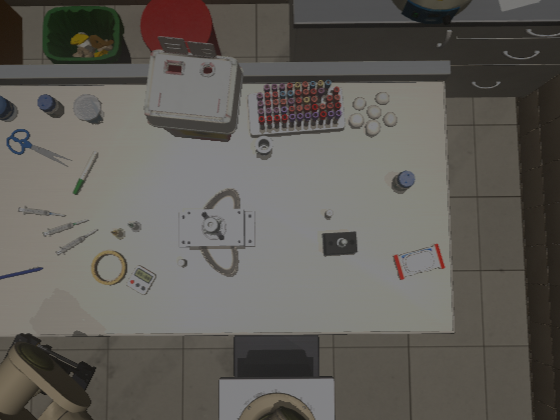

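View pics/side0.png

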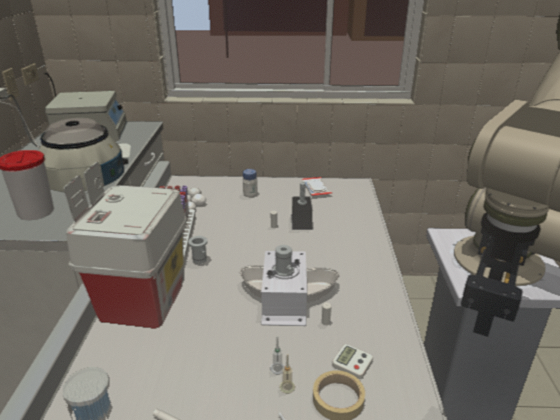

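The top view shows the bridge at (215,226) with the dish arcs around it, and the rod in its block at (342,241). The side view shows the bucket at (284,258) and the rod at (303,195). Next I'll refine these two from the depth images and enlarge the crops.

```bash
cat > m.py <<'E'
from h import *
for c in ("top","side"):
    d=np.load(f"{c}0.npy"); C=cloud(c,d)
    x,y,z=C[...,0],C[...,1],C[...,2]
    def rep(n,m):
        Q=C[m]; r=cv2.minAreaRect(Q[:,:2].astype(np.float32)*1000); print(c,n,m.sum(),np.round(Q.mean(0),4),np.round(Q.min(0),3),np.round(Q.max(0),3),"rect",np.round(r[0],1),np.round(r[1],1),round(r[2],1))
    N=(x>.45)&(x<.6)&(y<-.1)&(y>-.25)
    rep("block",N&(abs(z-.066)<.005)); rep("rodtop",N&(z>.10)); rep("rodhi",N&(z>.125))
    S=(x>.45)&(x<.68)&(y<.3)&(y>.03)
    rep("deck",S&(abs(z-.072)<.005)); rep("bkt",S&(z>.127)&(z<.142)); rep("bkside",S&(z>.1)&(z<.125))
t=cv2.imread("pics/top0.png"); s=cv2.imread("pics/side0.png")
f=lambda a,x,y,w:cv2.resize(a[y-w:y+w,x-w:x+w],(395,395),interpolation=cv2.INTER_CUBIC)
o=np.hstack([f(t,216,226,22),f(s,284,262,30)]); cv2.imwrite("pics/crop1.png",cv2.convertScaleAbs(o,alpha=1.5))
E
python3 m.py
```

```text
top block 495 [ 0.5189 -0.1765  0.0657] [ 0.49  -0.22   0.061] [ 0.547 -0.136  0.071] rect [ 519.  -177.6] [55.8 83.8] 2.8
top rodtop 37 [ 0.5187 -0.1759  0.1289] [ 0.512 -0.184  0.101] [ 0.525 -0.169  0.138] rect [ 518.4 -176.8] [14.6 13.2] 85.4
top rodhi 30 [ 0.5187 -0.1771  0.1321] [ 0.512 -0.184  0.127] [ 0.525 -0.171  0.138] rect [ 518.4 -177.6] [13.6 12.9] 89.1
top deck 1595 [0.5624 0.1664 0.0717] [0.514 0.086 0.067] [0.613 0.246 0.077] rect [563.5 166. ] [161.2  98.1] 89.5
top bkt 146 [0.5658 0.1681 0.1331] [0.548 0.15  0.127] [0.585 0.186 0.141] rect [566.4 168.4] [37.3 34.8] 44.2
top bkside 48 [0.5637 0.1648 0.1137] [0.547 0.148 0.1  ] [0.581 0.19  0.124] rect [561.3 165.2] [26.9 50.4] 53.6
side block 234 [ 0.5215 -0.1686  0.0653] [ 0.493 -0.225  0.061] [ 0.549 -0.129  0.071] rect [ 521.9 -176.5] [56.3 93.4] 3.5
side rodtop 68 [ 0.5216 -0.1735  0.1172] [ 0.514 -0.184  0.1  ] [ 0.529 -0.164  0.134] rect [ 521.7 -173.7] [19.9 15.1] 89.4
side rodhi 22 [ 0.5213 -0.1747  0.1291] [ 0.515 -0.184  0.125] [ 0.529 -0.164  0.134] rect [ 522.  -173.7] [19.9 14.4] 89.4
side deck 1331 [0.5649 0.1866 0.0716] [0.516 0.085 0.067] [0.616 0.25  0.077] rect [566.2 167.6] [ 99.9 165.9] 0.2
side bkt 145 [0.5689 0.1722 0.1322] [0.552 0.151 0.127] [0.586 0.19  0.136] rect [569.  170.4] [34.4 38.3] 2.1
side bkside 153 [0.5687 0.1828 0.1128] [0.55 0.16 0.1 ] [0.589 0.191 0.125] rect [566.7 175.6] [37.8 28.8] 21.5
```

View pics/crop1.png

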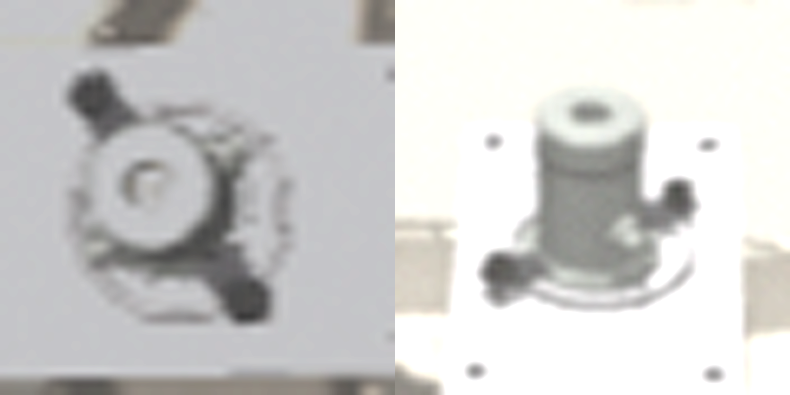

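The hole shows clearly: crop (150,183) from above and (590,112) from the side, concentric with the bucket. The offset from rod to bucket agrees in both cameras at about (0.0475, 0.345). I'll move over the rod now.

Request:
send_rows(
  motion="0.08 -0.2 0 0 0 0; 0.16 -0.4 0 0 0 0; 0.24 -0.6 0 0 0 0; 0.32 -0.8 0 0 0 0; 0.4 -1 0 0 0 0",
  hand=0,
  squeeze=5,
)

```text
t: 1.35
position: [0.3283, 0.2894, 0.2469]
tool_rot: [0.232, 0.973, 0.0, 0.0]
ft_force: [0.9, 0.7, 1.1]
gripper_width: 0.0878
finger_force: 0.0
```

Request:
send_rows(
  motion="0.08 -0.2 0 0 0 0; 0.16 -0.4 0 0 0 0; 0.24 -0.6 0 0 0 0; 0.32 -0.8 0 0 0 0; 0.4 -1 0 0 0 0",
)

```text
t: 1.85
position: [0.4083, 0.0892, 0.247]
tool_rot: [0.232, 0.973, 0.0, 0.0]
ft_force: [1.6, -0.2, 0.5]
gripper_width: 0.088
finger_force: 0.0
```

Request:
send_rows(
  motion="0.08 -0.2 0 0 0 0; 0.16 -0.4 0 0 0 0; 0.24 -0.6 0 0 0 0; 0.32 -0.8 0 0 0 0; 0.4 -1 0 0 0 0",
)

```text
t: 2.35
position: [0.4884, -0.111, 0.2469]
tool_rot: [0.232, 0.973, 0.0, 0.0]
ft_force: [0.4, 0.3, 0.7]
gripper_width: 0.0883
finger_force: 0.0
```

Request:
send_rows(
  motion="0.08 -0.17 0 0 0 0; 0.16 -0.335 0 0 0 0; 0.16 -0.335 -0.2 0 0 0; 0.16 -0.335 -0.3 0 0 0; 0.16 -0.335 -0.3 0 0 0; 0.16 -0.335 -0.3 0 0 0",
)

```text
t: 2.95
position: [0.5203, -0.1762, 0.1875]
tool_rot: [0.232, 0.973, -0.0, 0.0]
ft_force: [0.9, 0.7, 0.9]
gripper_width: 0.088
finger_force: 0.0
```

Request:
send_rows(
  motion="0 0 -0.1 0 0 0; 0 0 -0.2 0 0 0; 0 0 -0.3 0 0 0; 0 0 -0.4 0 0 0; 0 0 -0.46 0 0 0; 0 0 -0.48 0 0 0; 0 0 -0.48 0 0 0",
)

```text
t: 3.65
position: [0.5204, -0.1762, 0.0914]
tool_rot: [0.232, 0.973, -0.0, 0.0]
ft_force: [0.3, 0.5, 0.5]
gripper_width: 0.0885
finger_force: 0.0
```

Request:
send_rows(
  motion="0 0 0 0 0 0; 0 0 0 0 0 0; 0 0 0 0 0 0; 0 0 0 0 0 0; 0 0 0 0 0 0; 0 0 0 0 0 0; 0 0 0 0 0 0; 0 0 0 0 0 0; 0 0 0 0 0 0; 0 0 0 0 0 0",
  hand=1,
  squeeze=5,
)

```text
t: 4.65
position: [0.5199, -0.1763, 0.0907]
tool_rot: [0.232, 0.973, -0.0, -0.0]
ft_force: [-0.0, -1.2, -0.0]
gripper_width: 0.0157
finger_force: 5.0
```

Request:
send_rows(
  motion="0 0 0 0 0 0; 0 0 0 0 0 0; 0 0 0 0 0 0; 0 0 0.02 0 0 0; 0 0 0.05 0 0 0; 0 0 0.1 0 0 0",
  squeeze=50,
)

```text
t: 5.25
position: [0.5198, -0.176, 0.111]
tool_rot: [0.232, 0.973, 0.0, -0.001]
ft_force: [-0.9, -2.5, -2.8]
gripper_width: 0.0146
finger_force: 50.0
```

Request:
send_rows(
  motion="0 0 0.08 0 0 0; 0 0 0.16 0 0 0; 0 0 0.24 0 0 0; 0 0 0.34 0 0 0; 0 0 0.44 0 0 0; 0 0 0.54 0 0 0; 0 0 0.63 0 0 0; 0 0 0.63 0 0 0",
)

```text
t: 6.05
position: [0.5207, -0.1761, 0.2397]
tool_rot: [0.232, 0.973, -0.0, 0.003]
ft_force: [0.5, 0.4, -1.9]
gripper_width: 0.0149
finger_force: 50.0
```

```bash
python3 - <<'E'
from h import *
# hole centre: dark blob in bucket's top face, by eye-seeded centroid
from scipy.optimize import least_squares
for c,seed in (("top",(210.3,224.)),("side",(283.2,248.6))):
    g=cv2.cvtColor(cv2.imread(f"pics/{c}0.png"),cv2.COLOR_BGR2GRAY).astype(float)
    p=camera_params(c); K=np.array(p["K"]); R=Rt.from_quat(p["rotation"]).as_matrix(); o=np.array(p["origin"])
    # rectify plane z=.134 to 0.25mm grid and find best 38mm disc + 14mm hole
    cx,cy=(.5664,.1684) if c=="top" else (.569,.1704)
    n=121; xs=(np.arange(n)-60)*.0005
    X=np.stack(np.meshgrid(cx+xs,cy+xs,indexing="ij")+[np.full((n,n),.134)],-1)
    u,v=proj(c,X); I=cv2.remap(g.astype(np.float32),u.astype(np.float32),v.astype(np.float32),cv2.INTER_CUBIC)
    cv2.imwrite(f"pics/rect_{c}.png",cv2.resize(I,(390,390),interpolation=cv2.INTER_CUBIC))
    best=[]
    for name,r in (("hole",7),("rim",19)):
        sc={}
        for i in np.arange(-6,6.1,.25):
            for j in np.arange(-6,6.1,.25):
                a=np.linspace(0,2*np.pi,72,endpoint=False)
                f=lambda rr: cv2.remap(I,(60+2*(j+rr*np.sin(a))).astype(np.float32)[None],(60+2*(i+rr*np.cos(a))).astype(np.float32)[None],cv2.INTER_LINEAR)
                s=(f(r+1.2)-f(r-1.2))*(1 if r==7 else -1); sc[i,j]=np.clip(s,-40,40).mean()
        b=max(sc,key=sc.get); print(c,name,sc[b],cx*1000+b[0],cy*1000+b[1])
a=np.hstack([cv2.imread(f"pics/rect_{c}.png") for c in("top","side")]);cv2.imwrite("pics/rect.png",a)
E
```

```text
Traceback (most recent call last):
TypeError: can only concatenate tuple (not "list") to tuple
```

```bash
cat > rect.py <<'E'
from h import *
a=np.linspace(0,2*np.pi,72,endpoint=False)
for c,(cx,cy) in (("top",(.5664,.1684)),("side",(.569,.1704))):
    g=cv2.cvtColor(cv2.imread(f"pics/{c}0.png"),cv2.COLOR_BGR2GRAY).astype(np.float32)
    xs=(np.arange(121)-60)*.0005
    A,B=np.meshgrid(cx+xs,cy+xs,indexing="ij")
    u,v=proj(c,np.stack([A,B,A*0+.134],-1)); I=cv2.remap(g,u.astype(np.float32),v.astype(np.float32),cv2.INTER_CUBIC)
    cv2.imwrite(f"pics/rect_{c}.png",cv2.resize(I,(390,390),interpolation=cv2.INTER_CUBIC))
    for name,r,sg in (("hole",7,1),("rim",19,-1)):
        sc={}
        for i in np.arange(-6,6.1,.25):
            for j in np.arange(-6,6.1,.25):
                f=lambda rr: cv2.remap(I,(60+2*(j+rr*np.sin(a))).astype(np.float32)[None],(60+2*(i+rr*np.cos(a))).astype(np.float32)[None],cv2.INTER_LINEAR)
                sc[i,j]=np.clip(sg*(f(r+1.2)-f(r-1.2)),-40,40).mean()
        b=max(sc,key=sc.get); print(c,name,sc[b].round(1),cx*1000+b[0],cy*1000+b[1])
cv2.imwrite("pics/rect.png",np.hstack([cv2.imread(f"pics/rect_{c}.png") for c in("top","side")]))
E
python3 rect.py
```

```text
top hole 19.0 567.15 168.4
top rim 20.0 565.65 167.65
side hole 25.9 569.75 169.4
side rim 3.3 568.5 168.4[ WARN:0@0.165] global loadsave.cpp:1063 imwrite_ Unsupported depth image for selected encoder is fallbacked to CV_8U.
```

View pics/rect.png

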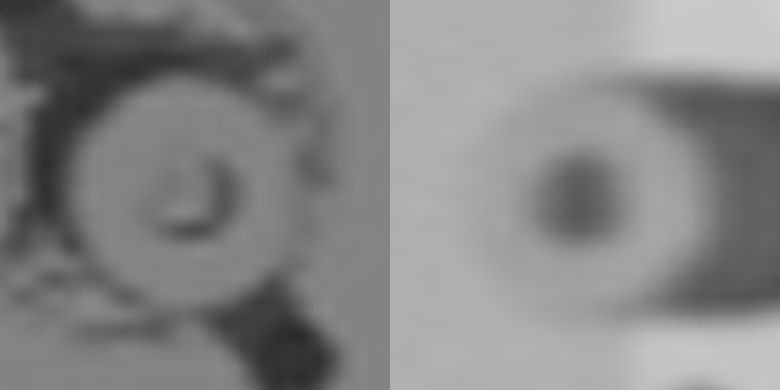

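In the rectified views the hole sits at (190,192) from above and (579,199) from the side, concentric with the bucket. I'll carry the rod over the bucket and check the alignment there.

Request:
send_rows(
  motion="0.02 0.1 0 0 0 0; 0.04 0.25 0 0 0 0; 0.06 0.4 0 0 0 0; 0.08 0.55 0 0 0 0; 0.1 0.7 0 0 0 0; 0.12 0.85 0 0 0 0",
)

```text
t: 6.65
position: [0.5436, -0.0046, 0.2361]
tool_rot: [0.232, 0.973, 0.0, -0.001]
ft_force: [0.0, -0.2, -1.4]
gripper_width: 0.0147
finger_force: 50.0
```

Request:
send_rows(
  motion="0.02 0.15 0 0 0 0; 0.04 0.3 0 0 0 0; 0.06 0.45 0 0 0 0; 0.08 0.6 0 0 0 0; 0.1 0.74 0 0 0 0; 0.1175 0.82 0 0 0 0; 0.1175 0.875 0 0 0 0; 0.1175 0.875 0 0 0 0; 0.1175 0.875 0 0 0 0; 0.1175 0.875 0 0 0 0",
)

```text
t: 7.65
position: [0.5675, 0.1679, 0.2368]
tool_rot: [0.232, 0.973, -0.0, -0.0]
ft_force: [-0.3, 0.1, -1.4]
gripper_width: 0.0151
finger_force: 50.0
```

```bash
cat > look.py <<'E'
import sys
from h import *
im,d=get_image("side"); C=cloud("side",d); s=bot.read_state()
print(s["t"],np.round(s["position"],4),np.round(s["tool_rot"],4),np.round(s["ft_force"],2))
x,y,z=C[...,0],C[...,1],C[...,2]; S=(abs(x-.568)<.04)&(abs(y-.17)<.04)
for lo,hi in ((.127,.137),(.158,.175),(.18,.21),(.215,.222)):
    m=S&(z>lo)&(z<hi); Q=C[m]
    if len(Q): print(lo,hi,len(Q),"x",np.round(np.percentile(Q[:,0],[3,50,97]),4),"ymax",np.round(np.percentile(Q[:,1],[3,97]),4))
c=im[180:270,230:340]; cv2.imwrite(f"pics/{sys.argv[1]}.png",cv2.convertScaleAbs(cv2.resize(c,None,fx=6,fy=6,interpolation=cv2.INTER_CUBIC),alpha=1.4))
E
python3 look.py look1
```

```text
7.7 [0.5676 0.168  0.2368] [ 2.324e-01  9.726e-01 -1.000e-04  0.000e+00] [ 0.8   0.1  -1.51]
0.127 0.137 143 x [0.5522 0.5684 0.5859] ymax [0.1534 0.1872]
0.158 0.175 33 x [0.566  0.5704 0.5749] ymax [0.1698 0.1762]
0.18 0.21 53 x [0.5661 0.5705 0.5751] ymax [0.1671 0.1749]
0.215 0.222 43 x [0.5582 0.5685 0.5816] ymax [0.1625 0.1825]
```

View pics/look1.png

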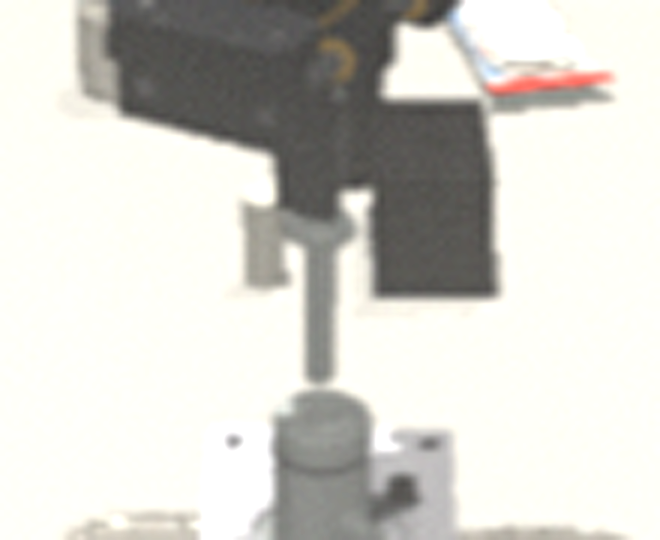

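The picture shows the rod tip at column 319 against the bucket's centre at 323, so the rod is about 1.3 mm too far in +x. I'll correct that and descend gently to feel.

Request:
send_rows(
  motion="-0.006 0.003 -0.02 0 0 0; -0.006 0.003 -0.045 0 0 0; -0.006 0.003 -0.062 0 0 0; -0.006 0.003 -0.071 0 0 0; -0.006 0.003 -0.074 0 0 0; -0.006 0.003 -0.077 0 0 0; -0.006 0.003 -0.08 0 0 0; -0.006 0.003 -0.0825 0 0 0; -0.006 0.003 -0.085 0 0 0; -0.006 0.003 -0.085 0 0 0",
)

```text
t: 8.7
position: [0.5663, 0.1695, 0.2197]
tool_rot: [0.232, 0.973, -0.0, -0.0]
ft_force: [0.1, 0.2, -1.5]
gripper_width: 0.0149
finger_force: 50.0
```

No contact yet; I'll go down in small steps.

Request:
send_rows(
  motion="0 0 -0.0025 0 0 0; 0 0 -0.005 0 0 0; 0 0 -0.0075 0 0 0; 0 0 -0.0075 0 0 0",
)

```text
t: 9.1
position: [0.5663, 0.1695, 0.2182]
tool_rot: [0.232, 0.973, -0.0, -0.0]
ft_force: [0.1, 0.3, -1.9]
gripper_width: 0.0146
finger_force: 50.0
```

Request:
send_rows(
  motion="0 0 -0.0025 0 0 0; 0 0 -0.005 0 0 0; 0 0 -0.0075 0 0 0; 0 0 -0.01 0 0 0; 0 0 -0.01 0 0 0",
)

```text
t: 9.6
position: [0.5663, 0.1695, 0.2162]
tool_rot: [0.232, 0.973, -0.0, -0.0]
ft_force: [-0.1, 0.4, -1.3]
gripper_width: 0.0143
finger_force: 50.0
```

The tip is in the hole with no side force. I'll continue.

Request:
send_rows(
  motion="0 0 -0.004 0 0 0; 0 0 -0.008 0 0 0; 0 0 -0.012 0 0 0; 0 0 -0.016 0 0 0; 0 0 -0.02 0 0 0; 0 0 -0.02 0 0 0",
)

```text
t: 10.2
position: [0.5663, 0.1695, 0.2121]
tool_rot: [0.232, 0.973, -0.0, -0.0]
ft_force: [0.5, -1.2, -2.2]
gripper_width: 0.0148
finger_force: 50.0
```

Request:
send_rows(
  motion="0 0 -0.0025 0 0 0; 0 0 -0.005 0 0 0; 0 0 -0.0075 0 0 0; 0 0 -0.01 0 0 0; 0 0 -0.01 0 0 0",
)

```text
t: 10.7
position: [0.5663, 0.1695, 0.2102]
tool_rot: [0.232, 0.973, -0.0, -0.0]
ft_force: [-0.1, 0.1, -1.7]
gripper_width: 0.0146
finger_force: 50.0
```

Request:
send_rows(
  motion="0 0 -0.0025 0 0 0; 0 0 -0.005 0 0 0; 0 0 -0.0075 0 0 0; 0 0 -0.01 0 0 0; 0 0 -0.0125 0 0 0; 0 0 -0.0125 0 0 0",
)

```text
t: 11.3
position: [0.5663, 0.1695, 0.2077]
tool_rot: [0.232, 0.973, -0.0, -0.0]
ft_force: [-0.4, 0.1, -2.0]
gripper_width: 0.0153
finger_force: 50.0
```

Request:
send_rows(
  motion="0 0 -0.0025 0 0 0; 0 0 -0.005 0 0 0; 0 0 -0.0075 0 0 0; 0 0 -0.01 0 0 0; 0 0 -0.01 0 0 0",
)

```text
t: 11.8
position: [0.5665, 0.1696, 0.2063]
tool_rot: [0.232, 0.973, 0.0, 0.001]
ft_force: [0.7, -0.5, 2.3]
gripper_width: 0.0144
finger_force: 50.0
```

Contact with the sleeve; I'll push steadily.

Request:
send_rows(
  motion="0 0 -0.0015 0 0 0; 0 0 -0.003 0 0 0; 0 0 -0.0045 0 0 0; 0 0 -0.006 0 0 0; 0 0 -0.0075 0 0 0; 0 0 -0.0075 0 0 0",
)

```text
t: 12.4
position: [0.5668, 0.1695, 0.2055]
tool_rot: [0.232, 0.973, 0.0, 0.001]
ft_force: [-0.2, -0.6, 8.8]
gripper_width: 0.0146
finger_force: 50.0
```

Request:
send_rows(
  motion="0 0 -0.0015 0 0 0; 0 0 -0.003 0 0 0; 0 0 -0.0045 0 0 0; 0 0 -0.006 0 0 0; 0 0 -0.0075 0 0 0",
)

```text
t: 12.9
position: [0.567, 0.1694, 0.2044]
tool_rot: [0.232, 0.973, 0.0, 0.002]
ft_force: [-0.3, 0.4, 10.2]
gripper_width: 0.0151
finger_force: 50.0
```

Request:
send_rows(
  motion="0 0 -0.003 0 0 0; 0 0 -0.006 0 0 0; 0 0 -0.009 0 0 0; 0 0 -0.012 0 0 0; 0 0 -0.015 0 0 0; 0 0 -0.018 0 0 0",
)

```text
t: 13.5
position: [0.567, 0.1694, 0.2007]
tool_rot: [0.232, 0.973, 0.0, 0.002]
ft_force: [-0.7, 0.1, 9.9]
gripper_width: 0.0147
finger_force: 50.0
```

Request:
send_rows(
  motion="0 0 -0.005 0 0 0; 0 0 -0.01 0 0 0; 0 0 -0.015 0 0 0; 0 0 -0.02 0 0 0; 0 0 -0.025 0 0 0; 0 0 -0.03 0 0 0; 0 0 -0.035 0 0 0; 0 0 -0.04 0 0 0; 0 0 -0.045 0 0 0; 0 0 -0.05 0 0 0",
)

```text
t: 14.5
position: [0.5672, 0.1692, 0.1908]
tool_rot: [0.232, 0.973, 0.0, 0.002]
ft_force: [-0.0, -1.2, 9.7]
gripper_width: 0.0147
finger_force: 50.0
```

Request:
send_rows(
  motion="0 0 -0.005 0 0 0; 0 0 -0.01 0 0 0; 0 0 -0.015 0 0 0; 0 0 -0.02 0 0 0; 0 0 -0.025 0 0 0; 0 0 -0.03 0 0 0; 0 0 -0.035 0 0 0; 0 0 -0.04 0 0 0; 0 0 -0.045 0 0 0; 0 0 -0.05 0 0 0",
)

```text
t: 15.5
position: [0.5672, 0.1692, 0.1807]
tool_rot: [0.232, 0.973, 0.0, 0.002]
ft_force: [-1.3, -1.8, 10.1]
gripper_width: 0.015
finger_force: 50.0
```

Request:
send_rows(
  motion="-0.0015 -0.001 -0.005 0 0 0; -0.0015 -0.001 -0.01 0 0 0; -0.0015 -0.001 -0.015 0 0 0; -0.0015 -0.001 -0.02 0 0 0; -0.0015 -0.001 -0.025 0 0 0; -0.0015 -0.001 -0.03 0 0 0; -0.0015 -0.001 -0.035 0 0 0; -0.0015 -0.001 -0.04 0 0 0; -0.0015 -0.001 -0.045 0 0 0; -0.0015 -0.001 -0.05 0 0 0",
)

```text
t: 16.5
position: [0.567, 0.1691, 0.1708]
tool_rot: [0.232, 0.973, 0.0, 0.002]
ft_force: [-0.0, -0.2, 10.5]
gripper_width: 0.0146
finger_force: 50.0
```

Request:
send_rows(
  motion="0 0 -0.005 0 0 0; 0 0 -0.01 0 0 0; 0 0 -0.015 0 0 0; 0 0 -0.02 0 0 0; 0 0 -0.02 0 0 0",
)

```text
t: 17.0
position: [0.5668, 0.1691, 0.1663]
tool_rot: [0.232, 0.973, 0.0, 0.002]
ft_force: [1.4, -0.2, 6.7]
gripper_width: 0.0144
finger_force: 50.0
```

Request:
send_rows(
  motion="0 0 -0.004 0 0 0; 0 0 -0.008 0 0 0; 0 0 -0.012 0 0 0; 0 0 -0.016 0 0 0; 0 0 -0.02 0 0 0; 0 0 -0.02 0 0 0",
)

```text
t: 17.6
position: [0.5659, 0.1692, 0.1606]
tool_rot: [0.232, 0.973, -0.0, -0.0]
ft_force: [0.4, -1.8, -1.3]
gripper_width: 0.0149
finger_force: 50.0
```

The sleeve has released. Now I'll bring the collar down gently.

Request:
send_rows(
  motion="0 0 -0.002 0 0 0; 0 0 -0.004 0 0 0; 0 0 -0.006 0 0 0; 0 0 -0.008 0 0 0; 0 0 -0.01 0 0 0; 0 0 -0.01 0 0 0",
)

```text
t: 18.2
position: [0.5659, 0.1693, 0.159]
tool_rot: [0.232, 0.973, -0.0, -0.0]
ft_force: [1.3, -0.1, -2.4]
gripper_width: 0.015
finger_force: 50.0
```

Request:
send_rows(
  motion="0 0 -0.002 0 0 0; 0 0 -0.004 0 0 0; 0 0 -0.006 0 0 0; 0 0 -0.006 0 0 0",
)

```text
t: 18.6
position: [0.5661, 0.1693, 0.1586]
tool_rot: [0.232, 0.973, 0.0, 0.0]
ft_force: [-0.8, -0.8, 4.3]
gripper_width: 0.0147
finger_force: 50.0
```

Request:
send_rows(
  motion="0 0 -0.002 0 0 0; 0 0 -0.002 0 0 0; 0 0 -0.002 0 0 0; 0 0 -0.002 0 0 0",
)

```text
t: 19.0
position: [0.5662, 0.1693, 0.1585]
tool_rot: [0.232, 0.973, 0.0, 0.001]
ft_force: [-1.7, -1.1, 7.9]
gripper_width: 0.0149
finger_force: 50.0
```

```bash
cat > look2.py <<'E'
from h import *
im,d=get_image("side"); C=cloud("side",d)
for r in regions_of("side","sleeve"):
    m=r["region"]&(d>0); print(round(r["confidence"],2),np.round(r["location"]),np.round(np.percentile(C[m],[3,50,97],axis=0),3).tolist())
c=im[180:340,220:380]; cv2.imwrite("pics/look2.png",cv2.convertScaleAbs(cv2.resize(c,None,fx=3.6,fy=3.6,interpolation=cv2.INTER_CUBIC),alpha=1.4))
E
python3 look2.py
```

```text
(no output)
```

View pics/look2.png

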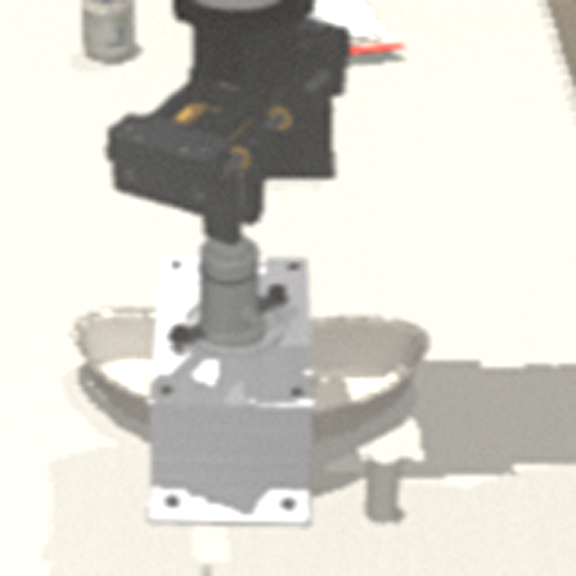

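The collar is seated on the bucket at picture (229,247), and what looks like the dropped sleeve shows in the dish at (330,385). I'll withdraw the rod and go back to the block.

Request:
send_rows(
  motion="0 0 0.02 0 0 0; 0 0 0.06 0 0 0; 0 0 0.11 0 0 0; 0 0 0.16 0 0 0; 0 0 0.21 0 0 0; 0 0 0.26 0 0 0; 0 0 0.31 0 0 0; 0 0 0.36 0 0 0; 0 0 0.395 0 0 0; 0 0 0.4 0 0 0",
)

```text
t: 20.1
position: [0.5663, 0.1693, 0.2386]
tool_rot: [0.232, 0.973, 0.0, 0.001]
ft_force: [-1.0, -0.9, -1.2]
gripper_width: 0.0149
finger_force: 50.0
```

Request:
send_rows(
  motion="-0.02 -0.1 0 0 0 0; -0.04 -0.25 0 0 0 0; -0.06 -0.4 0 0 0 0; -0.08 -0.55 0 0 0 0; -0.1 -0.7 0 0 0 0; -0.115 -0.86 0 0 0 0",
)

```text
t: 20.7
position: [0.5425, -0.0037, 0.2373]
tool_rot: [0.232, 0.973, 0.0, -0.0]
ft_force: [0.8, 0.2, -2.0]
gripper_width: 0.0146
finger_force: 50.0
```

Request:
send_rows(
  motion="-0.02 -0.15 0 0 0 0; -0.04 -0.3 0 0 0 0; -0.06 -0.45 0 0 0 0; -0.08 -0.6 0 0 0 0; -0.1 -0.75 0 0 0 0; -0.115 -0.83 0 0 0 0; -0.115 -0.867 0 0 0 0; -0.115 -0.867 0 0 0 0; -0.115 -0.867 0 0 0 0; -0.115 -0.867 0 0 0 0",
)

```text
t: 21.7
position: [0.5202, -0.175, 0.2376]
tool_rot: [0.231, 0.973, 0.0, -0.0]
ft_force: [-0.2, 0.2, -1.6]
gripper_width: 0.0148
finger_force: 50.0
```

```bash
cat > look3.py <<'E'
from h import *
for c in ("side","top"):
    im,d=get_image(c); C=cloud(c,d); x,y,z=C[...,0],C[...,1],C[...,2]
    if c=="side":
        S=(abs(x-.52)<.04)&(abs(y+.175)<.04)
        for lo,hi in ((.08,.12),(.145,.152),(.155,.17)):
            Q=C[S&(z>lo)&(z<hi)]
            if len(Q): print(lo,hi,len(Q),"x",np.round(np.percentile(Q[:,0],[3,50,97]),4),"y",np.round(np.percentile(Q[:,1],[3,97]),4))
        Q=C[S&(abs(z-.066)<.005)]; print("blk",np.round(Q.min(0),4),np.round(Q.max(0),4))
    for t in ("sleeve","dish"):
      for r in regions_of(c,t):
        m=r["region"]&(d>0); print(c,t,round(r["confidence"],2),np.round(r["location"]),np.round(np.percentile(C[m],[3,50,97],axis=0),3).tolist())
    cv2.imwrite(f"pics/l3_{c}.png",im)
f=lambda n,r: cv2.resize(cv2.imread(f"pics/l3_{n}.png")[r],(390,390),interpolation=cv2.INTER_CUBIC)
cv2.imwrite("pics/l3.png",cv2.convertScaleAbs(np.hstack([f("side",np.s_[160:230,268:338]),f("side",np.s_[240:340,240:340])]),alpha=1.4))
E
python3 look3.py
```

```text
0.145 0.152 3 x [0.5186 0.5212 0.5266] y [-0.1747 -0.1721]
0.155 0.17 19 x [0.5185 0.5243 0.5273] y [-0.1749 -0.1675]
blk [ 0.4929 -0.2146  0.0613] [ 0.5487 -0.1355  0.0697]
side dish 0.63 [315. 282.] [[0.445, 0.103, -0.001], [0.504, 0.122, 0.018], [0.668, 0.202, 0.037]]
top dish 0.8 [223. 253.] [[0.441, 0.108, -0.005], [0.5, 0.147, 0.005], [0.664, 0.195, 0.037]]
```

View pics/l3.png

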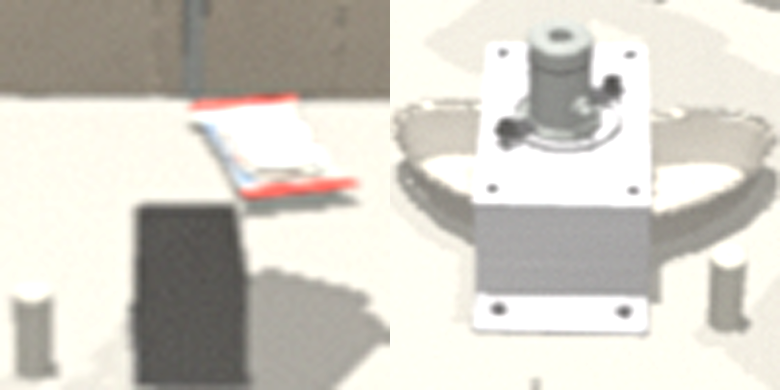

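```bash
python3 - <<'E'
from h import *
s=bot.read_state(); print(s["t"],np.round(s["position"],4),np.round(s["tool_rot"],4),np.round(s["dq"],3),np.round(s["joint_positions"],4))
E
```

```text
22.0 [ 0.5201 -0.1758  0.2376] [0.2316 0.9728 0.     0.    ] [-0.004  0.002 -0.001  0.001 -0.003 -0.001] [-0.5417  0.3855  1.3168  0.      1.4393 -1.6451]
```

Request:
send_rows(
  motion="-0.0015 -0.002 -0.05 0 0 0; -0.0015 -0.002 -0.12 0 0 0; -0.0015 -0.002 -0.2 0 0 0; -0.0015 -0.002 -0.28 0 0 0; -0.0015 -0.002 -0.35 0 0 0; -0.0015 -0.002 -0.39 0 0 0; -0.0015 -0.002 -0.405 0 0 0; -0.0015 -0.002 -0.405 0 0 0",
)

```text
t: 22.8
position: [0.5197, -0.1765, 0.1563]
tool_rot: [0.232, 0.973, 0.0, -0.0]
ft_force: [0.9, -0.1, -1.3]
gripper_width: 0.0145
finger_force: 50.0
```

Request:
send_rows(
  motion="0 0 -0.004 0 0 0; 0 0 -0.008 0 0 0; 0 0 -0.012 0 0 0; 0 0 -0.016 0 0 0; 0 0 -0.02 0 0 0; 0 0 -0.024 0 0 0; 0 0 -0.024 0 0 0",
)

```text
t: 23.5
position: [0.5197, -0.1765, 0.1516]
tool_rot: [0.232, 0.973, 0.0, -0.0]
ft_force: [0.5, -0.6, -1.9]
gripper_width: 0.0148
finger_force: 50.0
```

Request:
send_rows(
  motion="0 0 -0.004 0 0 0; 0 0 -0.008 0 0 0; 0 0 -0.012 0 0 0; 0 0 -0.016 0 0 0; 0 0 -0.02 0 0 0; 0 0 -0.02 0 0 0",
)

```text
t: 24.1
position: [0.5197, -0.1765, 0.1476]
tool_rot: [0.232, 0.973, 0.0, -0.0]
ft_force: [-0.1, -0.9, -1.8]
gripper_width: 0.0146
finger_force: 50.0
```

Request:
send_rows(
  motion="0 0 -0.005 0 0 0; 0 0 -0.01 0 0 0; 0 0 -0.015 0 0 0; 0 0 -0.02 0 0 0; 0 0 -0.025 0 0 0; 0 0 -0.025 0 0 0",
)

```text
t: 24.7
position: [0.5196, -0.1765, 0.1426]
tool_rot: [0.232, 0.973, 0.0, -0.0]
ft_force: [0.3, -0.0, -2.4]
gripper_width: 0.0148
finger_force: 50.0
```

The tip is in the block's hole. I'll go down to about 3 mm above seated, then slow.

Request:
send_rows(
  motion="0 0 -0.02 0 0 0; 0 0 -0.045 0 0 0; 0 0 -0.07 0 0 0; 0 0 -0.1 0 0 0; 0 0 -0.13 0 0 0; 0 0 -0.16 0 0 0; 0 0 -0.19 0 0 0; 0 0 -0.215 0 0 0; 0 0 -0.235 0 0 0; 0 0 -0.24 0 0 0",
)

```text
t: 25.7
position: [0.5196, -0.1764, 0.0943]
tool_rot: [0.232, 0.973, 0.0, -0.0]
ft_force: [0.0, 0.8, -1.7]
gripper_width: 0.0148
finger_force: 50.0
```

Request:
send_rows(
  motion="0 0 -0.004 0 0 0; 0 0 -0.007 0 0 0; 0 0 -0.01 0 0 0; 0 0 -0.0125 0 0 0; 0 0 -0.0125 0 0 0",
)

```text
t: 26.2
position: [0.5197, -0.1765, 0.0923]
tool_rot: [0.232, 0.973, -0.0, 0.0]
ft_force: [0.2, 0.7, -0.8]
gripper_width: 0.0148
finger_force: 50.0
```

Request:
send_rows(
  motion="0 0 -0.002 0 0 0; 0 0 -0.004 0 0 0; 0 0 -0.006 0 0 0; 0 0 -0.008 0 0 0; 0 0 -0.008 0 0 0",
)

```text
t: 26.7
position: [0.5197, -0.1765, 0.0907]
tool_rot: [0.232, 0.973, -0.0, 0.0]
ft_force: [-0.6, 0.8, -0.6]
gripper_width: 0.015
finger_force: 50.0
```

Request:
send_rows(
  motion="0 0 -0.002 0 0 0; 0 0 -0.003 0 0 0; 0 0 -0.003 0 0 0",
)

```text
t: 27.0
position: [0.5197, -0.1765, 0.0907]
tool_rot: [0.232, 0.973, -0.0, 0.0]
ft_force: [-2.8, 1.4, 5.6]
gripper_width: 0.0147
finger_force: 50.0
```

Seated. I'll release in two stages, then rise and step back.

Request:
send_rows(
  motion="0 0 0.002 0 0 0; 0 0 0.002 0 0 0; 0 0 0.002 0 0 0",
  squeeze=5,
)

```text
t: 27.3
position: [0.5198, -0.1765, 0.0905]
tool_rot: [0.232, 0.973, -0.0, 0.0]
ft_force: [-1.2, 0.2, 1.6]
gripper_width: 0.0153
finger_force: 5.0
```

Request:
send_rows(
  motion="0 0 0 0 0 0; 0 0 0 0 0 0; 0 0 0 0 0 0; 0 0 0 0 0 0; 0 0 0 0 0 0; 0 0 0 0 0 0; 0 0 0 0 0 0; 0 0 0 0 0 0; 0 0 0 0 0 0",
  hand=0,
)

```text
t: 28.2
position: [0.5197, -0.1765, 0.0905]
tool_rot: [0.232, 0.973, -0.0, 0.0]
ft_force: [0.8, 0.4, -0.2]
gripper_width: 0.0858
finger_force: 0.0
```

Request:
send_rows(
  motion="0 0 0.05 0 0 0; 0 0 0.15 0 0 0; 0 0 0.3 0 0 0; 0 0 0.45 0 0 0; 0 0 0.6 0 0 0; 0 0 0.75 0 0 0; -0.2 0 0.8 0 0 0; -0.4 0 0.8 0 0 0; -0.6 0 0.8 0 0 0; -0.6 0 0.8 0 0 0",
)

```text
t: 29.2
position: [0.3965, -0.1757, 0.2514]
tool_rot: [0.233, 0.973, -0.0, -0.0]
ft_force: [0.4, 0.7, -0.3]
gripper_width: 0.088
finger_force: 0.0
```

```bash
cat > look4.py <<'E'
from h import *
for c in ("side","top"):
    im,d=get_image(c); C=cloud(c,d); x,y,z=C[...,0],C[...,1],C[...,2]
    S=(abs(x-.52)<.04)&(abs(y+.175)<.04)
    for lo,hi in ((.08,.1),(.1,.15)):
        Q=C[S&(z>lo)&(z<hi)]; 
        if len(Q): print(c,lo,hi,len(Q),np.round(Q.min(0),4),np.round(Q.max(0),4))
    for r in regions_of(c,"sleeve"): print(c,"sleeve",round(r["confidence"],2),np.round(r["location"]))
    cv2.imwrite(f"pics/l4_{c}.png",im)
f=lambda n,r: cv2.resize(cv2.imread(f"pics/l4_{n}.png")[r],(390,390),interpolation=cv2.INTER_CUBIC)
cv2.imwrite("pics/l4.png",cv2.convertScaleAbs(np.hstack([f("side",np.s_[170:240,268:338]),f("top",np.s_[180:280,168:268])]),alpha=1.4))
E
python3 look4.py
```

```text
side 0.08 0.1 30 [ 0.5165 -0.1752  0.0809] [ 0.5285 -0.1663  0.0993]
side 0.1 0.15 66 [ 0.5141 -0.1825  0.1   ] [ 0.5294 -0.164   0.1341]
top 0.08 0.1 4 [ 0.5136 -0.171   0.0847] [ 0.5237 -0.1688  0.0997]
top 0.1 0.15 37 [ 0.5119 -0.1841  0.1009] [ 0.5278 -0.1686  0.1346]
```

View pics/l4.png

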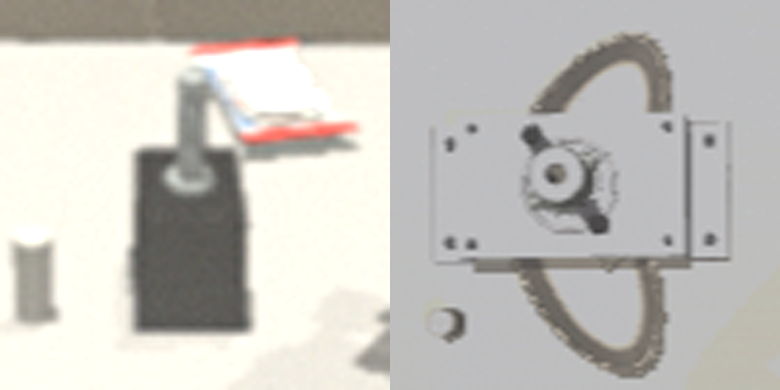

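The rod stands upright in its block with the collar down (crop 190,180). The drain hole is now dark (crop 557,175), so the sleeve has left the bucket into the dish. Handing in.

```bash
python3 -c "
from rig import close_job; print(close_job())"
```

```text
the job is handed in; nothing more can be done
None
```

The sleeve was pushed out of the bucket at about 12 N and the rod stands back in its block, collar down; the job is handed in with no verdict shown, and the sleeve under the deck was never clearly seen in the dish.

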